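Post the served visitor's green tablet in the pantry's returns box

ROBOT

A 6-joint arm with a two-finger parallel gripper is mounted at the origin on the work surface. World frame = base frame: x ahead of the robot, y to its left, z up, the work surface at z = 0. Lengths are in mm, angles in rad, forces in N, time in s.
With the tool pointing down it reaches from about 300 to 850 mm from the base axis. Payload 5.4 kg.
Tool frame: the origin (TCP) lies on the centre line of the jaws, within the pads' length; the fingertips stand 11 mm ahead of it and the grasp point (between the pads) lies 8 mm behind it; z points along the fingers, y is the line along which they close (so a half turn about z gives the same grasp; the last joint's range is limited). The gripper opens to 85 mm and grips with 20 to 120 N. Pads are 22 mm wide; open, the fingers measure 114 mm over their backs; the gripper's body (76 mm by 85 mm) begins 54 mm behind the grasp point. The pads swing forward as they close: fully open they stand 13 mm farther back than shut.
Start: joints at [-1.398, 0.158, 1.597, -0, 1.386, -0.21], TCP at [214.749, -533.375, 242.299] pointing down, gripper open.
Joint ranges: [-2.91, 2.91], [-0.94, 2.29], [0.18, 2.7], [-1.29, 4.43], [0.17, 2.64], [-3, 3]. Speed limits (rad/s): [2.57, 2.57, 3.14, 3.14, 3.14, 3.14].

INTERFACE

Orientations are given as a rotation vector (axis times angle).
In Python, from workcell import robot gives the robot as it stands.
- The arm moves only by the tool play_rows, never from a script. Its argument "moves" is a list of rows, each a list of 7 numbers: the turn, a rotation vector about the tool's x, y, z as a fraction of full scale, then the shift along the tool's x, y, z as a fraction of full scale, then the opening, from 0 (shut) to 1 (fully open). A call has 1 to 20 rows; each row is the pose to reach, as a shift and turn from the pose commanded when the call began, along the tool's axes at that moment, turning the shorter way round; what a row does not reach only later rows make up. Full scale, the value 1, is 150 mm for a shift and 180 degrees for a turn. A row lasts 1/8 s, in which the tool goes at most 62.5 mm and 10.7 degrees, less where a joint would pass 70% of its speed; a pose out of reach is approached as far as the arm can. A call with a number of a shift or a turn outside -1 to 1 is refused whole. A call with a gripper value outside its range is refused whole. The fingers move at their own pace and stop on an object; "force" is the grip in N (left out, the last holds). Time passes only in rows, so rows that repeat a pose let the fingers close. It gives the time, the measured TCP pose, the force, the opening and the grip force at its end, in the units of the state.
- robot.observe(): the state, without advancing time (a new reading comes with each control period).
- robot.read_camera(name): name is "scene" or "top" or "wrist"; returns the picture (420x560x3 uint8, blue, green, red); there is no depth.
- robot.calibration(name): a dict with "intrinsics" (3x3 intrinsics, pixels), "position" and "rotation" of the camera in the world; the wrist camera has in their place "hand_eye" (4x4, takes a point from camera to tool coordinates, whose origin is the TCP and whose axes are the flange's). Camera axes: x right, y up, looking along -z (the intrinsics and any distortion apply to the point x, -y, -z); pixel columns grow to the right and rows downward; lengths in mm; the calibration is good to about 2 mm. A picture is of the moment at which its call begins: read the wrist's pose just before it. calibration takes no time and is no camera call.
- robot.job_done(): hands the job in; it is judged then, once.
The state is a dict: "time": time; "joint_pos": joint angles; "qd": joint speeds; "effort": joint torques, N m; "eef_pos": TCP position; "tcp_rot": TCP orientation; "ft_force": force on the tool from outside, world axes, zero at the start; "ft_torque": the same for the moment, N m; "width": finger opening in mm; "grip_force": force on a finger pad.
Only numpy, scipy, OpenCV 4.12 (cv2) and the standard library are available. Lean on these libraries where they do the work, as an engineer would, in place of code of your own. Each camera call takes 0.05 s, during which the arm holds its last target. There are 200 camera calls.

TASK

At the food pantry the visitor with the green queue tablet has been served. Take the green tablet out of the wooden rack, push its lower edge down into the slot on top of the clear returns box while still holding it (do not just drop it in from above), then let it go down so that it lies wholly inside the box. Leave the blue and yellow tablets standing in the rack as they are.

Things in the scene. Friction and masses are not known exactly. Their poses are not given: they have to be found in the camera images.
- green_mid (a point): Centre of the green plastic tablet, a loose plate 10 mm thick (its x axis), 60 wide (y), 100 tall (z, up), about 70 g. It stands on a short edge in a groove of a fixed wooden rack, 28 mm high: its lowest 20 mm is in the groove (1.5 mm play a face), the top 80 mm is free, its top edge 108 mm over the table. Pinch it across its thickness from above and pull straight up.
- slot (a point): Centre of the slot's mouth, atop the white funnel lip, 170 mm over the table; x across the slot, y along it, z up. The mouth, 44 x 102 mm, narrows over 20 mm of depth to the slot, 22 x 80 mm, in a 6 mm black lid, top at 150 mm. The fixed box (clear walls, 150 mm in x, 190 in y) is centred under it, its inner floor 165 mm below the mouth: the tablet falls wholly inside when let go in the slot.
- blue_mid (a point): Centre of the blue tablet, same size and axes as the green one, to be left alone in its groove. The three tablets stand in one row along their widths, in any order, 80 mm apart centre to centre, broad faces free; the rack is 64 mm by 270 mm, its groove floors 8 mm over the table.
- yellow_mid (a point): Centre of the yellow tablet, same size and axes as the green one, standing in another groove of the same rack; to be left alone.
Things that resemble listed ones, but are neither listed nor needed, are in the scene too. Of the things that look like the part that bears green_mid, the largest one is meant. Leave any pink or turquoise look-alike of the part that bears slot alone.

How it is judged:
By the outcome, as a careful person would: the job done as asked, in the order asked, and still so for the second after the job is handed in, with the robot touching nothing.
It also fails if it takes over 42 s, if anything falls off the work surface, if the arm or the gripper's body presses on something with over 40 N, if the wrist force passes 120 N, or if a joint passes its speed limit or range.

## Working session

There is one attempt and no reset: what is moved stays moved. The work goes in short steps, Python scripts to look and compute and a tool call to move; the robot and the scene stay as the last step left them, time stands still between calls to the robot, and variables do not carry over. Pictures are saved under pics/ and viewed, at most 10 in all, crops included, and the job is handed in when it is done.

Besides the shell and the picture viewer there is one more tool, called after "Emit:" by a JSON object that holds its "name" and its "arguments", one argument or row to a line. play_rows: Moves the arm, as the interface text tells. Shift numbers are shares of 150 mm and turn numbers shares of 180 degrees, none past 1 either way. Its arguments: {"type":"object","properties":{"moves":{"type":"array","items":{"type":"array","items":{"type":"number"}}},"force":{"type":"number"}},"required":["moves"]}

```bash
mkdir -p pics; python3 - <<'E'
from workcell import robot
import cv2,numpy as np
for n in("scene","top"):
    im=robot.read_camera(n);cv2.imwrite(f"pics/{n}0.png",im)
    c=robot.calibration(n);print(n,c)
print(robot.calibration("wrist"));s=robot.observe();print(s)
E
```

```text
scene {'intrinsics': array([[420.50935002,   0.        , 283.64778988],
       [  0.        , 420.50935002, 213.68723072],
       [  0.        ,   0.        ,   1.        ]]), 'position': array([413.47179978, 307.08570658, 992.67988554]), 'rotation': array([ 8.12317247e-04, -4.80418831e-01, -3.05274482e+00])}
top {'intrinsics': array([[456.61421437,   0.        , 279.32567991],
       [  0.        , 456.61421437, 209.52594288],
       [  0.        ,   0.        ,   1.        ]]), 'position': array([ 210.63568245,   27.53996626, 1090.34295756]), 'rotation': array([ 0.17175681, -0.18293933, -1.61551614])}
{'intrinsics': array([[313.26156676,   0.        , 277.24421569],
       [  0.        , 313.26156676, 206.12233728],
       [  0.        ,   0.        ,   1.        ]]), 'hand_eye': array([[ 8.38198276e-05,  9.65169016e-01,  2.61627145e-01,
         6.60653834e+01],
       [ 9.99999536e-01, -3.32100037e-04,  9.04771854e-04,
        -3.20097488e-01],
       [ 9.60144145e-04,  2.61626947e-01, -9.65168596e-01,
        -1.31551043e+02],
       [ 0.00000000e+00,  0.00000000e+00,  0.00000000e+00,
         1.00000000e+00]])}
{'time': 0.1, 'joint_pos': array([-1.39812011e+00,  1.58989716e-01,  1.59809788e+00, -1.48208208e-05,
        1.38621512e+00, -2.10115831e-01]), 'qd': array([-0.00062906, -0.00125418, -0.00323207, -0.0013105 , -0.00157668,
       -0.00160304]), 'effort': array([-5.65500486e-04, -3.96991038e+01, -3.32340145e+01, -2.99668345e-04,
        4.24109807e-03,  3.19978437e-05]), 'eef_pos': array([ 214.64527748, -532.8704255 ,  241.41749388]), 'tcp_rot': array([-3.08254637e+00, -5.97302855e-01, -2.73893703e-05]), 'ft_force': array([ 0.05503344,  0.27146199, -1.12121381]), 'ft_torque': array([-0.06190123, -0.02674406, -0.00674646]), 'grip_force': 0.0, 'width': 85.38803695390799}
```

View pics/scene0.png

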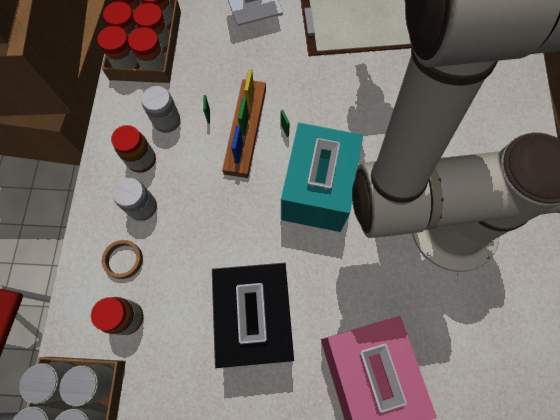

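View pics/top0.png

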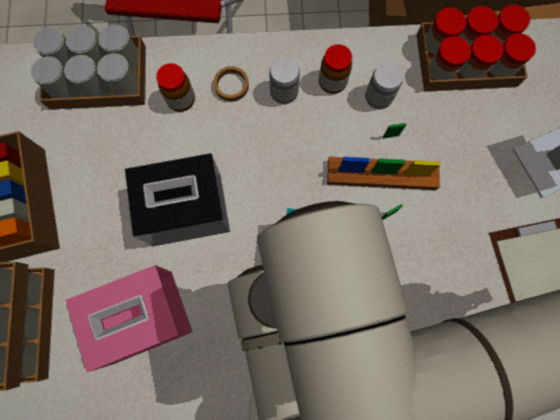

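The candidates for green are scene (206,107), (285,122) and (243,112). The last is the largest and stands in the rack between blue and yellow, so it is the one meant. For the box, the candidates are the black-lidded one at scene (251,313), the turquoise one at (323,165) and the pink one at (383,377). Black is the one meant. I'll confirm both in enlarged crops.

```bash
python3 - <<'E'
import cv2,numpy as np
s=cv2.imread("pics/scene0.png");t=cv2.imread("pics/top0.png")
def c(im,x,y,w,h,k):return cv2.resize(im[y:y+h,x:x+w],None,fx=k,fy=k,interpolation=cv2.INTER_CUBIC)
a=c(s,195,65,100,75*1+25,4);b=c(t,320,115,133,100,3)
l=c(s,210,260,90,110,4)
m=c(t,120,150,115,90,3.4)
A=np.zeros((600,800,3),np.uint8)
# scene rack x6? quadrant layout
A[:300,:400]=c(s,195,65,100,75,4)
A[300:,:400]=c(s,205,260,100,75,4)[:,:]
A[:300,400:]=c(t,345,125,100,75,4)
A[300:,400:]=c(t,122,152,100,75,4)
cv2.imwrite("pics/crop1.png",A)
E
```

```text
(no output)
```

View pics/crop1.png

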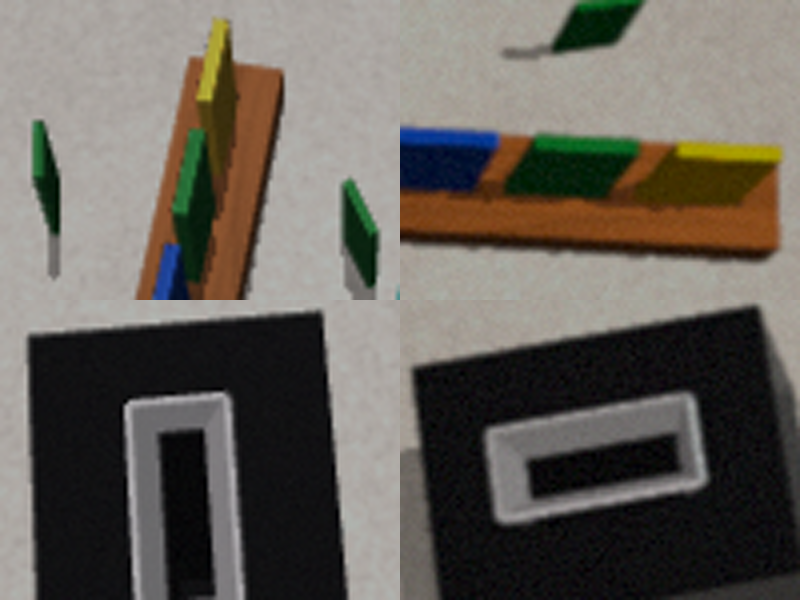

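```bash
cat > h.py <<'E'
from workcell import robot
import cv2,numpy as np
from scipy.spatial.transform import Rotation as R
def cam(n,s=None):
    c=robot.calibration(n);K=c["intrinsics"]
    if n=="wrist":
        H=np.eye(4);H[:3,:3]=R.from_rotvec(s["tcp_rot"]).as_matrix();H[:3,3]=s["eef_pos"];H=H@c["hand_eye"]
        return K,H[:3,:3],H[:3,3]
    return K,R.from_rotvec(c["rotation"]).as_matrix(),c["position"]
def ray(C,uv,z):
    K,Rm,p=C;d=np.linalg.inv(K)@[*uv,1];d=Rm@(d*[1,-1,-1]);return p+d*(z-p[2])/d[2]
def proj(C,P):
    K,Rm,p=C;q=(Rm.T@(np.array(P)-p))*[1,-1,-1];q=K@q;return q[:2]/q[2]
def totool(s,P): # world point in tool axes, in 150 mm units
    return R.from_rotvec(s["tcp_rot"]).inv().apply(np.array(P)-s["eef_pos"])/150
E
python3 - <<'E'
from h import *
np.set_printoptions(precision=1,suppress=True)
S=cam("scene");T=cam("top")
for n,C,ps in(("S",S,[(243,107.5),(245.25,97.5),(240.75,117.75)]),("T",T,[(391.5,161.25),(378.9,160.75),(404.5,161.75)])):
    for p in ps:print(n,ray(C,p,108))
for p in[(171.1,191.75),(145,196.25),(197,187)]:
    P=ray(T,p,170);print("slot",P,proj(S,P))
for p in[(251,313.5),(252,285),(251,342)]:print("slotS",ray(S,p,170))
# scene lip corner estimates from crop: top-left, top-right
for p in[(236,285),(262.75,283.25)]:print(ray(S,p,170))
E
```

```text
S [ 532.6 -241.   108. ]
S [ 529.4 -268.9  108. ]
S [ 535.7 -212.8  108. ]
T [ 533.1 -244.6  108. ]
T [ 535.8 -216.3  108. ]
T [ 530.4 -273.9  108. ]
slot [470.  238.8 170. ] [252.7 310.3]
slot [463.2 293.  170. ] [254.3 340. ]
slot [477.5 184.8 170. ] [250.9 281.8]
slotS [472.9 245.  170. ]
slotS [475.  190.8 170. ]
slotS [469.  296.9 170. ]
[506.1 192.4 170. ]
[454.3 186.3 170. ]
```

The crops show that the green tablet in the rack is full size; its top face is centred at top (391.5,161) and scene (243,107.5). The other two green ones are smaller and stand on the table. The black lid's white lip is centred at top (171,192). That puts green at about (533,-243) and the slot at about (471,241). I'll move over the rack now.

Emit:
{"name": "play_rows", "arguments": {
  "moves": [
    [0,0,-0.06,0.3,-0.11,0,1],
    [0,0,-0.12,0.6,-0.22,0,0.8],
    [0,0,-0.18,0.9,-0.33,0,0.7],
    [0,0,-0.24,0.9,-0.33,0,0.6],
    [0,0,-0.3,0.9,-0.33,0,0.5],
    [0,0,-0.347,0.9,-0.33,0,0.5],
    [0,0,-0.347,0.9,-0.33,0,0.5]
  ]
}}

```text
time: 0.98
eef_pos: [321.4, -436.7, 241.9]
tcp_rot: [-2.328, -2.108, -0.0]
ft_force: [-0.1, -0.1, 0.4]
width: 42.4
grip_force: 0.0
```

```bash
python3 - <<'E'
from h import *
s=robot.observe();print(s["time"],s["eef_pos"],s["tcp_rot"],s["joint_pos"],s["width"],R.from_rotvec(s["tcp_rot"]).as_matrix().round(3),totool(s,[533,-243,225]))
E
```

```text
0.975 [ 321.41031357 -436.73017399  241.85048099] [-2.32849383e+00 -2.10767496e+00 -4.47298273e-04] [-1.15930432e+00  7.47478777e-02  1.68903775e+00 -5.25002677e-06
  1.37871660e+00 -1.05983155e+00] 42.439108237280685 [[ 0.099  0.995 -0.   ]
 [ 0.995 -0.099  0.001]
 [ 0.001 -0.    -1.   ]] [1.42514445 1.27541613 0.11289067]
```

Emit:
{"name": "play_rows", "arguments": {
  "moves": [
    [0,0,0,0.25,0.25,0,0.5],
    [0,0,0,0.5,0.5,0,0.5],
    [0,0,0,0.75,0.75,0,0.5],
    [0,0,0,1,1,0,0.5],
    [0,0,0,1,1,0,0.5]
  ]
}}

```text
time: 1.6
eef_pos: [487.3, -299.9, 241.9]
tcp_rot: [-2.325, -2.112, -0.001]
ft_force: [-0.6, -1.0, 0.6]
width: 42.8
grip_force: 0.0
```

Emit:
{"name": "play_rows", "arguments": {
  "moves": [
    [0,0,0,0.2,0.15,0,0.5],
    [0,0,0,0.42,0.27,0,0.5],
    [0,0,0,0.42,0.27,0,0.5],
    [0,0,0,0.42,0.27,0,0.5]
  ]
}}

```text
time: 2.1
eef_pos: [531.2, -244.6, 242.1]
tcp_rot: [-2.329, -2.108, 0.001]
ft_force: [-0.2, -0.4, 0.4]
width: 42.9
grip_force: 0.0
```

```bash
python3 - <<'E'
from h import *
s=robot.observe();im=robot.read_camera("wrist");cv2.imwrite("pics/w1.png",im)
print(s["time"],s["eef_pos"],s["joint_pos"])
C=cam("wrist",s);print(proj(C,[533,-243,108]),proj(C,[530,-271,108]),proj(C,[536,-214,108]))
E
```

```text
2.1 [ 531.1627278  -244.61674517  242.1160118 ] [-6.37674534e-01  1.84028736e-01  1.56837972e+00 -7.90404660e-04
  1.38953094e+00 -5.37832363e-01]
[279.61217608 198.09956917] [279.32628331 228.65175682] [279.79922669 164.68572944]
```

View pics/w1.png

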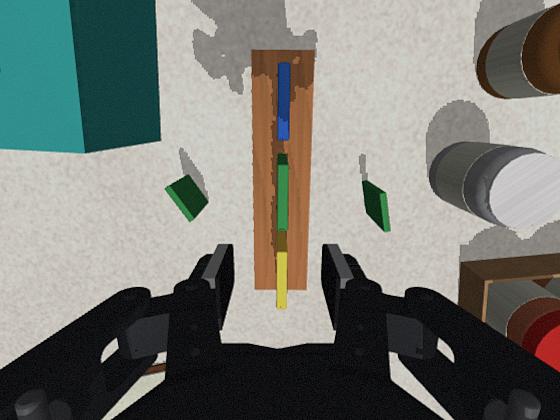

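The wrist view shows green's top edge running from (283,166) to (282,229), nearly parallel to the pads, with blue above it and yellow below.

```bash
python3 - <<'E'
from h import *
s=robot.observe();C=cam("wrist",s)
for p in[(282.5,197.5),(283,167),(282,229),(286,64),(281.5,308)]:print(ray(C,p,108))
print(totool(s,ray(C,(282.5,197.5),108)*[1,1,0]+[0,0,87]))
E
```

```text
[ 535.52203823 -242.91184516  108.        ]
[ 538.49102267 -216.42109043  108.        ]
[ 532.30292799 -271.76625925  108.        ]
[ 548.50950143 -136.24547646  108.        ]
[ 524.1080673  -351.77080507  108.        ]
[0.01593315 0.0285964  1.03446009]
```

Emit:
{"name": "play_rows", "arguments": {
  "moves": [
    [0,0,0.005,0.016,0.029,0.3,0.5],
    [0,0,0.005,0.016,0.029,0.6,0.5],
    [0,0,0.005,0.016,0.029,0.8,0.5],
    [0,0,0.005,0.016,0.029,1,0.5],
    [0,0,0.005,0.016,0.029,1,0.5],
    [0,0,0.005,0.016,0.029,1,0.5]
  ]
}}

```text
time: 2.9
eef_pos: [536.8, -242.9, 93.7]
tcp_rot: [2.344, 2.089, 0.001]
ft_force: [-0.9, 0.1, -0.6]
width: 42.9
grip_force: 0.0
```

```bash
python3 - <<'E'
from h import *
s=robot.observe();im=robot.read_camera("wrist");cv2.imwrite("pics/w2.png",im)
print(s["time"],s["eef_pos"])
E
```

```text
2.9 [ 536.82860764 -242.88872287   93.68637803]
```

View pics/w2.png

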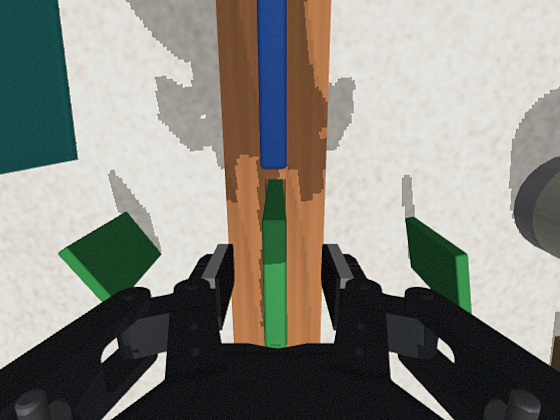

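Green sits at column 275, the pad midpoint is at 277.5, so it is about 1 mm off. I'll correct that, go 6 mm lower and close.

Emit:
{"name": "play_rows", "arguments": {
  "moves": [
    [0,0,0,0,-0.007,0.03,0.5],
    [0,0,0,0,-0.007,0.03,0.3],
    [0,0,0,0,-0.007,0.03,0.15],
    [0,0,0,0,-0.007,0.03,0],
    [0,0,0,0,-0.007,0.03,0],
    [0,0,0,0,-0.007,0.03,0],
    [0,0,0,0,-0.007,0.03,0]
  ],
  "force": 50
}}

```text
time: 3.82
eef_pos: [535.7, -241.7, 88.1]
tcp_rot: [2.343, 2.091, 0.0]
ft_force: [0.7, 0.3, 3.6]
width: 9.3
grip_force: 50.3
```

Emit:
{"name": "play_rows", "arguments": {
  "moves": [
    [0,0,0,0,0,-0.05,0],
    [0,0,0,0,0,-0.1,0],
    [0,0,0,0,0,-0.15,0],
    [0,0,0,0,0,-0.25,0],
    [0,0,0,0,0,-0.4,0],
    [0,0,0,0,0,-0.6,0],
    [0,0,0,0,0,-0.8,0],
    [0,0,0,0,0,-1,0],
    [0,0,0,0,0,-1,0]
  ]
}}

```text
time: 4.95
eef_pos: [536.9, -242.6, 241.8]
tcp_rot: [2.339, 2.087, 0.002]
ft_force: [0.9, -0.1, -0.2]
width: 9.2
grip_force: 49.9
```

Emit:
{"name": "play_rows", "arguments": {
  "moves": [
    [0,0,0,0,0,-0.2,0],
    [0,0,0,0,0,-0.4,0],
    [0,0,0,0,0,-0.45,0],
    [0,0,0,0,0,-0.45,0]
  ]
}}

```text
time: 5.45
eef_pos: [535.2, -241.4, 304.3]
tcp_rot: [-2.343, -2.091, 0.0]
ft_force: [-0.1, -0.9, -0.9]
width: 9.0
grip_force: 49.9
```

```bash
python3 - <<'E'
from h import *
s=robot.observe();print(s["time"],s["eef_pos"],s["width"],s["grip_force"],s["ft_force"],R.from_rotvec(s["tcp_rot"]).as_matrix().round(3)[:2],totool(s,[471,241,305]))
a=robot.read_camera("wrist");b=robot.read_camera("scene")
cv2.imwrite("pics/w3.png",np.hstack([cv2.resize(a[150:],(400,270*400//560)),cv2.resize(b[60:220,180:380],(400,320))[:192]]))
E
```

```text
5.45 [ 535.19155357 -241.4306409   304.34928866] 8.982221830456945 49.90583539009094 [-0.14437531 -0.90598186 -0.87117041] [[ 0.113  0.994 -0.001]
 [ 0.994 -0.113  0.001]] [ 3.14697497e+00 -7.89727355e-01 -1.94867390e-03]
```

View pics/w3.png

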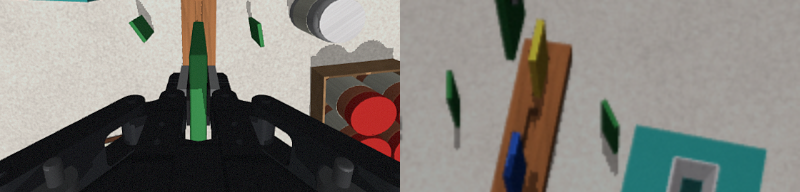

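The tablet is held and out of the rack, and blue and yellow still stand. Next I'll carry it toward the slot and stop about 65 mm short so the wrist camera can see it.

Emit:
{"name": "play_rows", "arguments": {
  "moves": [
    [0,0,0,0.2,-0.06,0,0],
    [0,0,0,0.5,-0.15,0,0],
    [0,0,0,0.8,-0.23,0,0],
    [0,0,0,0.9,-0.26,0,0]
  ]
}}

```text
time: 6.05
eef_pos: [511.1, -100.8, 303.9]
tcp_rot: [-2.34, -2.093, 0.001]
ft_force: [0.3, -0.2, -1.0]
width: 9.1
grip_force: 49.9
```

Emit:
{"name": "play_rows", "arguments": {
  "moves": [
    [0,0,0,0.3,-0.09,0,0],
    [0,0,0,0.6,-0.18,0,0],
    [0,0,0,0.9,-0.26,0,0],
    [0,0,0,0.9,-0.26,0,0]
  ]
}}

```text
time: 6.55
eef_pos: [487.9, 37.4, 304.4]
tcp_rot: [-2.339, -2.095, 0.001]
ft_force: [-0.6, -0.8, -1.0]
width: 9.3
grip_force: 49.9
```

Emit:
{"name": "play_rows", "arguments": {
  "moves": [
    [0,0,-0.025,0.3,-0.09,0,0],
    [0,0,-0.05,0.6,-0.18,0,0],
    [0,0,-0.077,0.9,-0.26,0,0],
    [0,0,-0.077,0.9,-0.26,0,0],
    [0,0,-0.077,0.9,-0.26,0,0],
    [0,0,-0.077,0.9,-0.26,0,0]
  ]
}}

```text
time: 7.3
eef_pos: [465.6, 172.6, 305.0]
tcp_rot: [2.077, 2.357, -0.001]
ft_force: [-0.9, -0.9, -1.1]
width: 9.4
grip_force: 49.9
```

```bash
python3 - <<'E'
from h import *
s=robot.observe();a=robot.read_camera("wrist");cv2.imwrite("pics/w4.png",a)
print(s["time"],s["eef_pos"],s["tcp_rot"],s["width"],s["joint_pos"])
C=cam("wrist",s);print(proj(C,[471,241,170]))
E
```

```text
7.3 [465.56441985 172.57973449 305.01064682] [ 2.07737440e+00  2.35657893e+00 -9.73996960e-04] 9.429310841844543 [ 1.11397326e-01 -8.47971634e-02  1.72367590e+00 -4.95003931e-04
  1.50310311e+00 -1.43423509e-02]
[294.57594784 120.44550491]
```

View pics/w4.png

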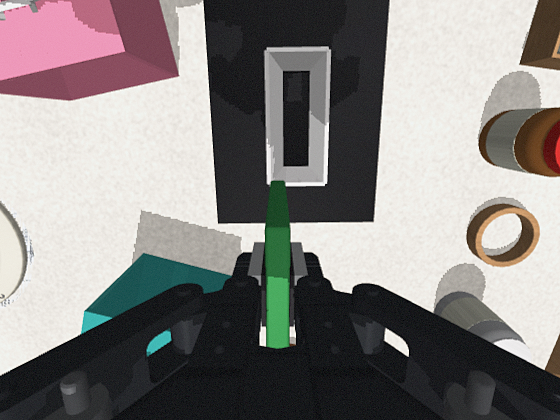

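The lip's outer corners are at about (265,48), (330,47), (327,185) and (268,184), so its centre is at (297.5,115.5). The slot itself spans (283–310, 71–166). The axes are parallel to the tablet, whose bottom edge shows at (278,183).

```bash
python3 - <<'E'
from h import *
s=robot.observe();C=cam("wrist",s)
for p,z in[((297.5,115.5),170),((297.5,47.5),170),((297.5,185),170),((265,48),170),((330,47),170),((296.5,118.5),150),((283,71),150),((310,71),150)]:
    P=ray(C,p,z);print(p,P.round(1),totool(s,P).round(3)*150)
# tablet near-camera lower corner mid at tip
print(totool(s,ray(C,(278,183),224))*150)
E
```

```text
(297.5, 115.5) [472.8 245.3 170. ] [ 71.1   16.35 135.  ]
(297.5, 47.5) [465.6 295.5 170. ] [121.8   15.45 135.  ]
(297.5, 185) [481.  188.1 170. ] [ 13.35  17.4  135.15]
(265, 48) [440.6 292.  170. ] [121.5   -9.75 135.  ]
(330, 47) [490.5 299.  170. ] [122.25  40.65 135.  ]
(296.5, 118.5) [473.5 243.2 150. ] [ 69.   16.8 155.1]
(283, 71) [456.6 280.2 150. ] [107.85   4.65 155.1 ]
(310, 71) [479.3 283.1 150. ] [107.85  27.6  155.1 ]
[25.48498396  0.3579346  81.09050888]
```

Emit:
{"name": "play_rows", "arguments": {
  "moves": [
    [0,0,-0.005,0.2,0.05,0,0],
    [0,0,-0.005,0.4,0.107,0,0],
    [0,0,-0.005,0.465,0.107,0,0],
    [0,0,-0.005,0.465,0.107,0.1,0],
    [0,0,-0.005,0.465,0.107,0.2,0],
    [0,0,-0.005,0.465,0.107,0.28,0],
    [0,0,-0.005,0.465,0.107,0.28,0],
    [0,0,-0.005,0.465,0.107,0.28,0]
  ]
}}

```text
time: 8.35
eef_pos: [472.3, 245.1, 263.6]
tcp_rot: [2.056, 2.375, 0.001]
ft_force: [0.5, -0.5, -0.2]
width: 9.5
grip_force: 49.9
```

```bash
python3 - <<'E'
from h import *
s=robot.observe();a=robot.read_camera("wrist");b=robot.read_camera("scene");t=robot.read_camera("top")
print(s["time"],s["eef_pos"],s["ft_force"])
f=lambda i,x,y:cv2.resize(i[y:y+110,x:x+100],(400,440),interpolation=cv2.INTER_CUBIC)
cv2.imwrite("pics/w5.png",np.hstack([cv2.resize(a[90:321,170:380],(400,440)),f(b,205,245)]))
E
```

```text
8.35 [472.27876003 245.12710107 263.61513141] [ 0.52967262 -0.47719878 -0.22010331]
```

View pics/w5.png

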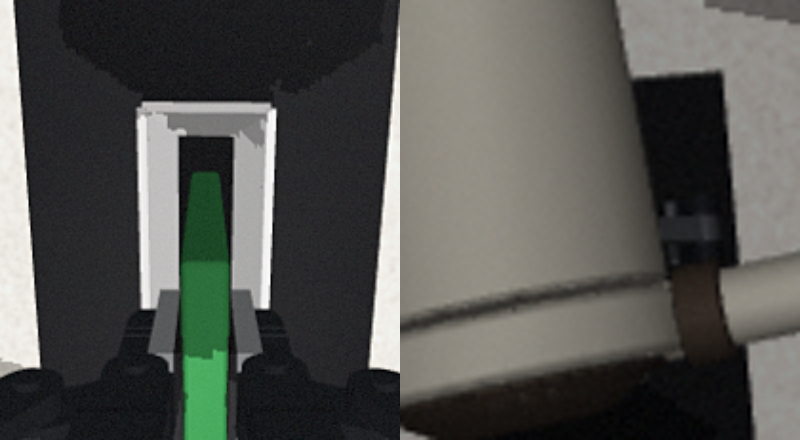

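The tablet, at crop column 205.5, is centred on the slot, which spans columns 179–233 with its far end at row 137. I'll descend in small steps.

Emit:
{"name": "play_rows", "arguments": {
  "moves": [
    [0,0,0,0,0,0.07,0],
    [0,0,0,0,0,0.14,0],
    [0,0,0,0,0,0.2,0],
    [0,0,0,0,0,0.25,0],
    [0,0,0,0,0,0.25,0],
    [0,0,0,0,0,0.25,0]
  ]
}}

```text
time: 9.25
eef_pos: [472.3, 245.4, 226.1]
tcp_rot: [2.056, 2.375, 0.001]
ft_force: [0.1, -0.0, -0.2]
width: 9.2
grip_force: 49.9
```

Emit:
{"name": "play_rows", "arguments": {
  "moves": [
    [0,0,0,0,0,0.06,0],
    [0,0,0,0,0,0.12,0],
    [0,0,0,0,0,0.17,0],
    [0,0,0,0,0,0.2,0],
    [0,0,0,0,0,0.2,0],
    [0,0,0,0,0,0.2,0]
  ]
}}

```text
time: 10.0
eef_pos: [472.3, 245.4, 196.1]
tcp_rot: [2.056, 2.375, 0.001]
ft_force: [-0.2, -0.4, -0.5]
width: 9.3
grip_force: 49.9
```

```bash
python3 - <<'E'
from h import *
a=robot.read_camera("wrist");cv2.imwrite("pics/w6.png",a[60:])
E
```

```text
(no output)
```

View pics/w6.png

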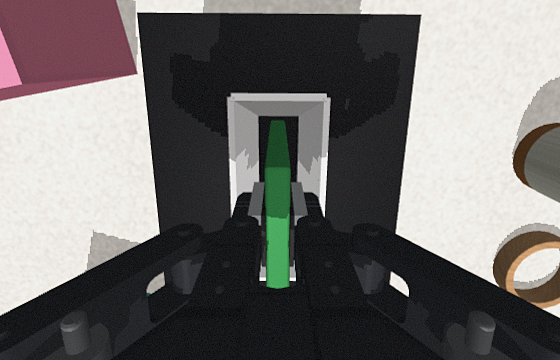

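The tablet is through the slot: its lower end disappears below the lid edge at (278,122), centred, with no contact force. I'll release it, wait, and rise.

Emit:
{"name": "play_rows", "arguments": {
  "moves": [
    [0,0,0,0,0,0,0.3],
    [0,0,0,0,0,0,0.4],
    [0,0,0,0,0,0,0.4],
    [0,0,0,0,0,0,0.4],
    [0,0,0,0,0,0,0.4],
    [0,0,0,0,0,-0.2,0.4],
    [0,0,0,0,0,-0.5,0.4],
    [0,0,0,0,0,-0.8,0.4],
    [0,0,0,0,0,-0.9,0.4],
    [0,0,0,-0.4,0,-0.9,0.4],
    [0,0,0,-0.8,0,-0.9,0.4],
    [0,0,0,-0.9,0,-0.9,0.4],
    [0,0,0,-0.9,0,-0.9,0.4]
  ]
}}

```text
time: 11.68
eef_pos: [491.2, 111.3, 329.9]
tcp_rot: [-2.057, -2.372, 0.001]
ft_force: [0.4, 0.6, -0.3]
width: 34.2
grip_force: 0.0
```

```bash
python3 - <<'E'
from h import *
a=robot.read_camera("wrist");b=robot.read_camera("scene");print(robot.observe()["time"])
cv2.imwrite("pics/w7.png",np.hstack([a[:,100:460],cv2.resize(b[60:380,160:400],(315,420))]))
E
```

```text
11.775
```

View pics/w7.png

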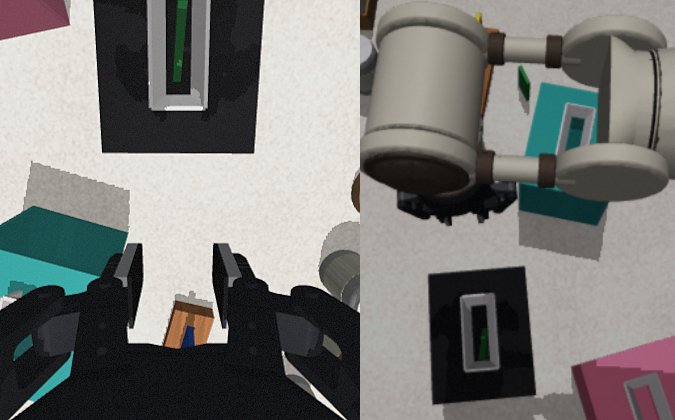

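The tablet shows only inside the slot opening. I'll check numerically that nothing sticks up through the lid.

```bash
python3 - <<'E'
from h import *
s=robot.observe();sl=np.array([472.5,243.5,0]);u=np.array([-.139,.990]);v=np.array([.990,.139])
for n in("wrist","scene","top"):
    im=robot.read_camera(n).astype(int);C=cam(n,s)
    g=(im[...,1]>1.5*im[...,2]+10)&(im[...,1]>1.4*im[...,0]+8)
    ys,xs=np.nonzero(g)
    for z in(144,110,5):
        P=np.array([ray(C,(x,y),z)[:2]-sl[:2] for x,y in zip(xs,ys)]).reshape(-1,2)
        k=(abs(P)<110).all(1);P=P[k]
        if len(P):print(n,z,len(P),"along",(P@u).min().round(),(P@u).max().round(),"across",(P@v).min().round(),(P@v).max().round())
E
```

```text
wrist 144 738 along -29.0 38.0 across -5.0 8.0
wrist 110 738 along -25.0 50.0 across -5.0 9.0
wrist 5 738 along -13.0 84.0 across -7.0 11.0
scene 144 131 along -7.0 38.0 across -9.0 7.0
scene 110 131 along -10.0 36.0 across -7.0 9.0
scene 5 131 along -20.0 32.0 across -2.0 16.0
top 144 1 along -107.0 -107.0 across 81.0 81.0
top 110 1 along -104.0 -104.0 across 94.0 94.0
```

The clipping at the slot edges matches in both views, and the free end triangulates to about z = 37 mm. The tablet is therefore down in the box, so I'll hand in.

```bash
python3 -c "
from workcell import robot
print(robot.job_done())"
```

```text
the job is handed in; nothing more can be done
None
```

I pushed the green tablet into the slot while still holding it and then let it go; the camera check puts it low inside the returns box. The blue and yellow tablets were not touched, and I handed the job in at about 12 s; no verdict came back.

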